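# Stand the fallen divider up in the storage box and snap the lid shut

### The job

One divider in the clear storage box has fallen forward. Stand it up on edge in its slot, leaning against its backrest, then swing the hinged lid over and press it down until the catch snaps and holds it fully shut. Leave the rear divider standing and do not shift or knock over the things around the box.

Things in the scene. Friction and masses are not known exactly. Their poses are not given: they have to be found in the camera images.
- box: Clear open-topped storage box, 200 (x) x 150 (y) x 90 mm high, walls 4 mm, inner floor 5 mm above its underside; fixed. Origin: centre of the underside; x points from the front wall (nearest the robot) to the hinge wall, z up. Inside is a white insert of three rows of posts, front faces at the floor at x = -32, +23 and +78 mm; the bay ahead of the front row is empty.
- divider: The fallen divider: grey plastic panel 120 mm wide (its y), 74 mm tall (its z), 6 mm thick (its x), about 60 g. Origin: middle of its lower edge, in its slot; z runs to its free edge. It starts leaning forward over the front posts, 34 degrees above level, free edge towards the robot, 50 mm above the table, 55 mm behind the front wall. Stood up, it leans back 0.1 to 0.3 rad on its posts.
- slot (a point): Middle of the fallen divider's slot, on the box's inner floor; axes as the box. The slot runs along y, 14 mm wide, between a lip 5 mm tall (towards -x) and the backrest: two posts at y = +-42 mm, 18 mm wide, 50 mm tall, 5 mm thick, leaning 0.12 rad to +x, 66 mm free between them. The other rows are alike, the front one 30 mm tall.
- divider_rear: An identical divider already standing in the rear slot (x = +78 mm of the box), leaning back 0.12 rad. Origin: middle of its lower edge.
- lid (a joint): Lid angle in rad: 0 fully shut, 1.57 upright, 2.0 the open stop; starts at 1.5 to 1.8. The hinge is stiff: the lid stays where it is left (1 N at its edge moves it). The catch at the front resists from about 0.08 rad and takes about 5 N at the tab to snap over; then the lid reads about 0 and stays.
- lid_hinge (a point): Middle of the hinge axis, on the rear top rim of the box (90 mm above the table); the axis runs along the box's y.
- lid_tab (a point): Point on the outer (upper) face of the lid, mid front edge, 202 mm from the hinge; press here. The lid is a clear plate with a white border, 154 mm wide, 200 mm long, 6 mm thick, outer face 6 mm from the hinge axis, with a white tab 60 mm wide at its front edge (ends 216 mm from the axis). Shut, its outer face is level, 96 mm above the table.
- brush: Orange scrub brush 150 x 50 mm, 69 mm high with its handle, lying beside the box on its +y side. Origin: centre of the underside.
- vase: White ceramic vase, 92 mm across, 160 mm tall. Origin: centre of the underside.
- soap: White plastic bottle, 60 mm across, 170 mm tall. Origin: centre of the underside.
- jar: Glass jar, 72 mm across, 90 mm tall. Origin: centre of the underside.
Not all that is in view belongs to the job. What is shaped like the divider but yellow is not meant.

How it is judged:
By the outcome, as a careful person would: the job done as asked, in the order asked, and still so for the second after the job is handed in, with the robot touching nothing.
It also fails if it takes over 51 s, if anything falls off the work surface, if the arm or the gripper's body presses on something with over 40 N, if the wrist force passes 120 N, or if a joint passes its speed limit or range.

### The arm

A 7-joint arm with a two-finger parallel gripper is mounted at the origin on the work surface. World frame = base frame: x ahead of the robot, y to its left, z up, the work surface at z = 0. Lengths are in m, angles in rad, forces in N, time in s.
With the tool pointing down it reaches from about 0.425 to 0.925 m from the base axis. Payload 6.8 kg.
Tool frame: the origin (TCP) lies at the very end of the fingers, on their centre line; the grasp point (between the pads) lies 19 mm behind it; z points along the fingers, y is the line along which they close (so a half turn about z gives the same grasp; the last joint's range is limited). The gripper opens to 85 mm and grips with 20 to 120 N. Pads are 22 mm wide; open, the fingers measure 114 mm over their backs; the gripper's body (76 mm by 85 mm) begins 54 mm behind the grasp point. The pads swing forward as they close: fully open they stand 13 mm farther back than shut.
Start: joints at [-1.337, 0.477, 0.022, 1.555, -0.011, 1.109, -0.083], TCP at [0.226, 0.636, 0.231] pointing down, gripper open.
Joint ranges: [-2.96, 2.96], [-0.34, 2.1], [-1.41, 1.46], [0.24, 2.44], [-1.37, 4.51], [0.17, 1.92], [-2.96, 2.96]. Speed limits (rad/s): [2.39, 2.39, 3.14, 3.14, 3.14, 3.14, 3.14].

### API

Orientations are given as a rotation vector (axis times angle).
In Python, from bench import r gives the robot as it stands. The module is installed in compiled form; this text tells all that it offers.
- The arm moves only by the tool servo_tool, never from a script. Its argument "commands" is a list of rows, each a list of 7 numbers: the turn, a rotation vector about the world's x, y, z in degrees, then the shift along the world's x, y, z in mm, then the closure, from 0 (fully open) to 1 (shut). A call has 1 to 5 rows; each row is the pose to reach, as a shift and turn from the pose commanded when the call began; what a row does not reach only later rows make up. A row lasts 1/12 s, in which the tool goes at most 41.7 mm and 7.16 degrees, less where a joint would pass 70% of its speed; a pose out of reach is approached as far as the arm can. A call with a gripper value outside its range is refused whole. The fingers move at their own pace and stop on an object; "force" is the grip in N (left out, the last holds). Time passes only in rows, so rows that repeat a pose let the fingers close. It gives the time, the measured TCP pose, the force, the opening and the grip force at its end, in the units of the state.
- r.get_obs(): the state, without advancing time (a new reading comes with each control period).
- r.grab_frame(name): name is "side" or "top" or "wrist"; returns (picture, depth): 480x640x3 uint8, blue, green, red; 480x640 float32, m along the optical axis (not along the pixel's ray), 0 where there is no reading.
- r.camera_info(name): a dict with "vertical_fov" (degrees; the focal length in pixels is half the picture's height over the tangent of half this angle, whatever the lens; pixels are square), "cx", "cy" (the principal point, pixels), "D" ([k1, k2, p1, p2, k3] as OpenCV has them; the pictures are not rectified), "cam_to_world" (4x4, takes a point from camera to world coordinates); the wrist camera has in their place "T_tool_cam" (4x4, takes a point from camera to tool coordinates, whose origin is the TCP and whose axes are the flange's). Camera axes: x right, y up, looking along -z (the intrinsics and any distortion apply to the point x, -y, -z); pixel columns grow to the right and rows downward; lengths in m; the calibration is good to about 2 mm. A picture is of the moment at which its call begins: read the wrist's pose just before it. camera_info takes no time and is no camera call.
- r.hand_in(): hands the job in; it is judged then, once.
The state is a dict: "clock": time; "joints": joint angles; "qvel": joint speeds; "tau": joint torques, N m; "tcp_pos": TCP position; "orientation": TCP orientation; "contact_force": force on the tool from outside, world axes, zero at the start; "moment": the same for the moment, N m; "grip_width": finger opening in m; "gripper_force": force on a finger pad.
Only numpy, scipy, OpenCV 4.12 (cv2) and the standard library are available. Lean on these libraries where they do the work, as an engineer would, in place of code of your own. Each camera call takes 0.05 s, during which the arm holds its last target. There are 200 camera calls.

## Working session

There is one attempt and no reset: what is moved stays moved. The work goes in short steps, Python scripts to look and compute and a tool call to move; the robot and the scene stay as the last step left them, time stands still between calls to the robot, and variables do not carry over. Pictures are saved under pics/ and viewed, at most 10 in all, crops included, and the job is handed in when it is done.

Besides the shell and the picture viewer there is one more tool, called after "Request:" as name(argument=value, ...), one argument or row to a line, values as JSON. servo_tool: Moves the arm, as the interface text tells. Its arguments: {"type":"object","properties":{"commands":{"type":"array"},"force":{"type":"number"}},"required":["commands"]}

```bash
mkdir -p pics
cat > h.py <<'E'
import numpy as np, cv2
from bench import r
from scipy.spatial.transform import Rotation as R
def K(n):
    c=r.camera_info(n); f=240/np.tan(np.radians(c["vertical_fov"])/2)
    return np.array([[f,0,c["cx"]],[0,f,c["cy"]],[0,0,1.]]),np.array(c["D"],float),c
def T(n):
    k,d,c=K(n)
    if n!="wrist": return np.array(c["cam_to_world"])
    o=r.get_obs(); M=np.eye(4); M[:3,:3]=R.from_rotvec(o["orientation"]).as_matrix(); M[:3,3]=o["tcp_pos"]
    return M@np.array(c["T_tool_cam"])
def ray(n,uv,M=None):
    k,d,c=K(n); M=T(n) if M is None else M
    p=cv2.undistortPoints(np.array(uv,float).reshape(-1,1,2),k,d)[:,0]
    v=np.c_[p[:,0],-p[:,1],-np.ones(len(p))]
    return M[:3,3],v@M[:3,:3].T
def plane(n,uv,z,M=None):
    o,v=ray(n,uv,M); return o+v*((z-o[2])/v[:,2])[:,None]
def depthpts(n,uv,D,M=None):
    o,v=ray(n,uv,M); uv=np.array(uv,int).reshape(-1,2)
    return o+v*D[uv[:,1],uv[:,0]][:,None]
E
python3 - <<'E'
from h import *
o=r.get_obs(); print({k:np.round(v,3).tolist() for k,v in o.items()})
for n in("side","top"):
    im,D=r.grab_frame(n); cv2.imwrite(f"pics/{n}0.png",im); np.save(f"pics/{n}0.npy",D)
    print(n,T(n).round(3).tolist(),K(n)[0][0],K(n)[1])
E
```

```text
{'clock': 0.0, 'joints': [-1.337, 0.478, 0.022, 1.556, -0.011, 1.109, -0.083], 'qvel': [0.0, -0.001, 0.0, -0.0, 0.001, 0.0, -0.001], 'tau': [-0.001, -59.645, 1.608, -28.12, 0.012, 0.009, 0.0], 'tcp_pos': [0.226, 0.635, 0.23], 'orientation': [-0.534, -3.096, 0.003], 'contact_force': [-0.588, 0.02, -0.602], 'moment': [-0.004, -0.006, -0.023], 'gripper_force': 0.0, 'grip_width': 0.086}
side [[0.8, 0.461, -0.384, 0.192], [-0.6, 0.632, -0.491, -0.498], [0.016, 0.623, 0.782, 0.863], [0.0, 0.0, 0.0, 1.0]] [464.95587617   0.         322.95364756] [-0.02848137  0.          0.          0.          0.        ]
top [[-0.01, 0.998, -0.067, 0.505], [-1.0, -0.011, -0.016, -0.037], [-0.017, 0.067, 0.998, 1.302], [0.0, 0.0, 0.0, 1.0]] [540.44459806   0.         331.70711533] [-0.11989746  0.          0.          0.          0.        ]
```

View pics/top0.png

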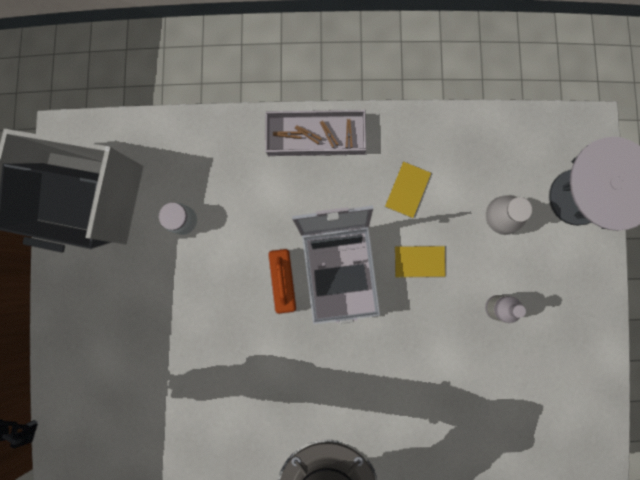

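View pics/side0.png

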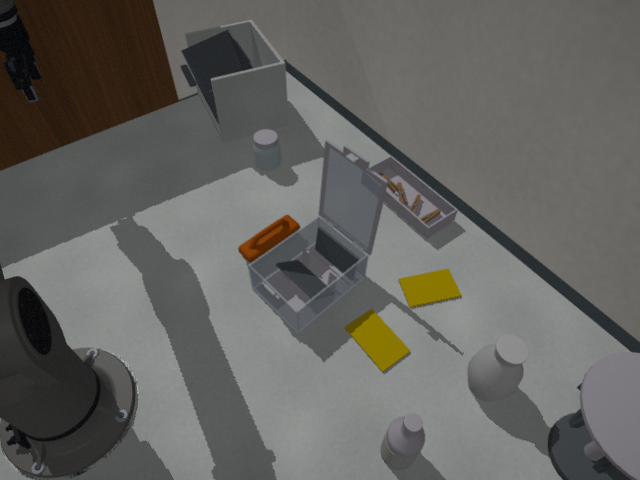

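Top view: the box spans about (305–380, 228–322), with the fallen grey divider at (342,280), the rear one at (338,240) and the lid edge at (333,215). The brush is at (283,281), jar (175,217), vase (508,213) and soap (507,308). There are three grey/yellow panel candidates: the grey panel at (342,280), and yellow ones at (408,190) and (420,262). The task needs the grey one in the box. I'll confirm it in an enlarged crop.

Run:
```python
import cv2,numpy as np
t=cv2.imread("pics/top0.png")[200:330,260:400]; s=cv2.imread("pics/side0.png")[130:340,230:400]
t=cv2.convertScaleAbs(cv2.resize(t,None,fx=4,fy=4,interpolation=2),alpha=1.6); t=t[:,60:480]
s=cv2.convertScaleAbs(cv2.resize(s,(380,470),interpolation=2),alpha=1.6)
c=np.zeros((520,800,3),np.uint8); c[:,:420]=t; c[:470,420:]=s
cv2.imwrite("pics/crop0.png",c)
```

```text
(no output)
```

View pics/crop0.png

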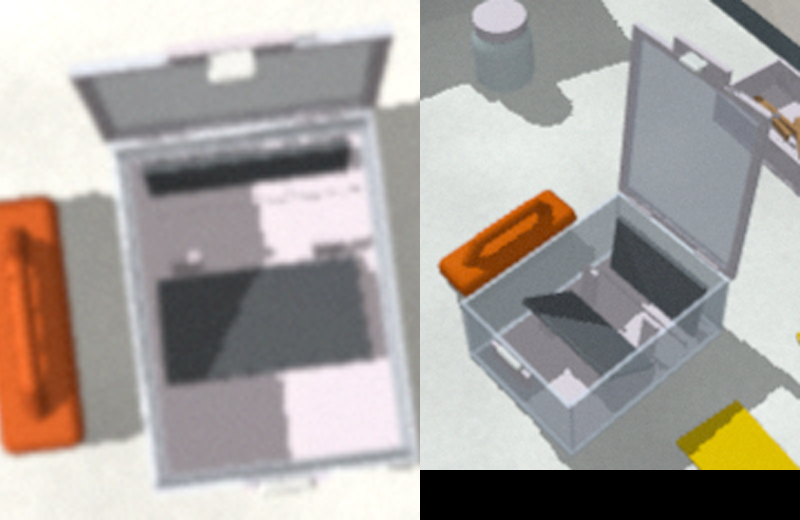

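The crop confirms it: the grey panel inside the box leans forward, free edge at crop (170,385)–(372,360). The rim corners are also visible. Now I'll measure.

Run:
```python
from h import *
c=np.array([[115,150],[372,118],[158,488],[413,460]],float); uv=np.c_[275+c[:,0]/4,200+c[:,1]/4]
P=plane("top",uv,.09); print(P.round(4))
rl,rr,fl,fr=P
print("w",np.linalg.norm(rl-rr),np.linalg.norm(fl-fr),"L",np.linalg.norm(rl-fl),np.linalg.norm(rr-fr))
ax=((rl+rr)-(fl+fr))/2; ay=((rl+fl)-(rr+fr))/2
print("yaw",np.degrees([np.arctan2(ax[1],ax[0]),np.arctan2(-ay[0],ay[1])]),"ctr",P.mean(0))
t=cv2.imread("pics/top0.png"); D=np.load("pics/top0.npy")
g=cv2.cvtColor(t,cv2.COLOR_BGR2HSV)
m=np.zeros((480,640),np.uint8); m[258:302,310:372]=(t[258:302,310:372].max(2)<92)*255
n,l,st,ce=cv2.connectedComponentsWithStats(m); i=1+st[1:,4].argmax(); m=(l==i).astype(np.uint8)
cs=max(cv2.findContours(m,0,1)[0],key=cv2.contourArea); print(st[i],cv2.boxPoints(cv2.minAreaRect(cs)).round(1))
ys,xs=np.nonzero(cv2.erode(m,np.ones((3,3)))); p=depthpts("top",np.c_[xs,ys],D); 
print(len(p),p.min(0),p.max(0))
q=p-p.mean(0);nn=np.linalg.svd(q,full_matrices=0)[2][2]; print("normal",nn,p.mean(0))
# lid edge points, depth, side view of lid top
for n_,uvs in(("top",[[293.5,219],[372,210],[333,214]]),):
    print(depthpts(n_,uvs,D).round(3))
S=np.load("pics/side0.npy")
k=.447
su=[[230+(x-420)*k,130+y*k] for x,y in((635,30),(768,122),(622,190),(735,275),(690,100))]
print(depthpts("side",su,S).round(3))
```

```text
[[ 0.6     0.0453  0.09  ]
 [ 0.6164 -0.0995  0.09  ]
 [ 0.4104  0.0227  0.09  ]
 [ 0.4246 -0.1198  0.09  ]]
w 0.1458104394338694 0.143206175719914 L 0.19091211612040968 0.19284658653168202
yaw [6.41471317 6.07799981] ctr [ 0.51284309 -0.03782091  0.09      ]
[ 313  261   56   37 1509] [[310.6 265.6]
 [363.3 256.8]
 [368.7 289.1]
 [316.  297.8]]
1316 [ 0.46924707 -0.09963116 -0.00330718] [0.5436562  0.02667719 1.30233478]
normal [-0.99330175 -0.11162101 -0.02987277] [ 0.50533829 -0.03390297  0.03688364]
[[ 0.619  0.051  0.292]
 [ 0.636 -0.098  0.279]
 [ 0.626 -0.024  0.304]]
[[ 0.619  0.046  0.287]
 [ 0.64  -0.1    0.282]
 [ 0.605  0.042  0.095]
 [ 0.626 -0.104  0.096]
 [ 0.626 -0.023  0.255]]
```

Measured: box centre is about (0.513, -0.038) and yaw about 6.2°. The lid is near upright with its tab at z≈0.30, which is consistent with the given sizes. Plan: put the closed fingers into the empty bay and sweep the free edge up and back. Then go behind the lid and pull it over.

Request:
servo_tool(
  commands=[
    [0,0,6.5,25,-33,0,1],
    [0,0,13,50,-66,0,1],
    [0,0,19.5,75,-99,0,1],
    [0,0,26,100,-132,0,1],
    [0,0,26,125,-165,0,1],
  ],
  force=40,
)

```text
clock: 0.52
tcp_pos: [0.352, 0.469, 0.2309]
orientation: [0.186, -3.136, 0.001]
contact_force: [0.5, -0.0, -0.2]
grip_width: 0.0257
gripper_force: 0.0
```

Request:
servo_tool(
  commands=[
    [0,0,0,22,-35,0,1],
    [0,0,0,44,-70,0,1],
    [0,0,0,66,-105,0,1],
    [0,0,0,88,-140,0,1],
    [0,0,0,110,-175,0,1],
  ],
)

```text
clock: 0.93
tcp_pos: [0.4618, 0.2939, 0.2312]
orientation: [0.176, -3.136, 0.0]
contact_force: [0.9, 0.2, 0.3]
grip_width: -0.0002
gripper_force: 0.0
```

Request:
servo_tool(
  commands=[
    [0,0,0,0,-41,0,1],
    [0,0,0,0,-82,0,1],
    [0,0,0,0,-123,0,1],
    [0,0,0,0,-164,0,1],
    [0,0,0,0,-205,0,1],
  ],
)

```text
clock: 1.35
tcp_pos: [0.4606, 0.0889, 0.2311]
orientation: [0.176, -3.136, -0.0]
contact_force: [1.0, -0.3, 0.1]
grip_width: -0.0001
gripper_force: 0.0
```

Request:
servo_tool(
  commands=[
    [0,0,0,-5,-35,0,1],
    [0,0,0,-10,-70,0,1],
    [0,0,0,-15,-105,0,1],
    [0,0,0,-18,-136,0,1],
    [0,0,0,-18,-136,0,1],
  ],
)

```text
clock: 1.77
tcp_pos: [0.4417, -0.0514, 0.2312]
orientation: [0.162, -3.137, 0.003]
contact_force: [0.0, -0.0, 0.3]
grip_width: 0.0001
gripper_force: 0.0
```

Run:
```python
from h import *
M=T("wrist"); np.save("pics/w1M.npy",M); im,D=r.grab_frame("wrist"); cv2.imwrite("pics/w1.png",im); np.save("pics/w1.npy",D); print(M.round(3).tolist())
```

```text
[[-0.102, -0.959, -0.265, 0.375], [0.995, -0.098, -0.026, -0.059], [-0.001, -0.266, 0.964, 0.374], [0.0, 0.0, 0.0, 1.0]]
```

View pics/w1.png

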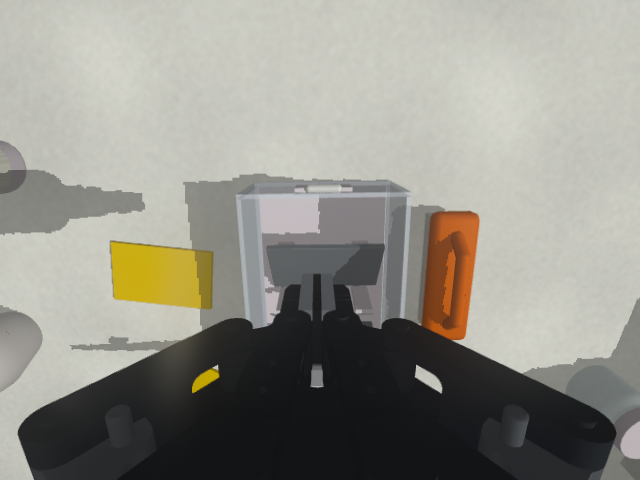

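Wrist view: front rim corners at (237,195) and (410,193), the divider's free edge from (267,247) to (384,245), and the fingertips at (317,275).

Run:
```python
from h import *
M=np.load("pics/w1M.npy")
a=plane("wrist",[[237,195],[410,193]],.09,M); e=plane("wrist",[[267.5,247],[384,245]],.05,M)
print(a,np.linalg.norm(a[0]-a[1]),a.mean(0)); print(e,np.linalg.norm(e[0]-e[1]),e.mean(0))
for q in(a,e):
    d=q[1]-q[0]; print(np.degrees(np.arctan2(-d[0],d[1])))
c=np.array([.513,-.038]);x=np.array([.994,.109])
for q in(a,e): print((q.mean(0)[:2]-c)@x, (q.mean(0)[:2]-c)@[-.109,.994])
```

```text
[[ 0.42548553 -0.1224964   0.09      ]
 [ 0.40872111  0.02417051  0.09      ]] 0.14762190752197182 [ 0.41710332 -0.04916294  0.09      ]
[[ 0.48260701 -0.09845236  0.05      ]
 [ 0.46845811  0.01878462  0.05      ]] 0.11808768284432303 [ 0.47553256 -0.03983387  0.05      ]
6.520764047852386
6.881535117699304
-0.0965380606208973 -0.0006432289885354908
-0.0374425305078458 0.0022610893673383078
```

Widths check out (148 vs 150 mm, 118 vs 120 mm). The refined box centre is about (0.5155, -0.038), with yaw about 6.4°. Next I descend into the bay, staying clear of the wall and the edge.

Request:
servo_tool(
  commands=[
    [0,0,0,3,6,-35,1],
    [0,0,0,3,6,-75,1],
    [0,0,0,3,6,-115,1],
    [0,0,0,3,6,-155,1],
    [0,0,0,3,6,-180,1],
  ],
)

```text
clock: 2.23
tcp_pos: [0.4445, -0.0375, 0.0481]
orientation: [0.179, -3.133, -0.001]
contact_force: [-0.1, 0.4, 0.3]
grip_width: 0.0002
gripper_force: 0.0
```

Request:
servo_tool(
  commands=[
    [0,0,0,0,0,-16,1],
    [0,0,0,0,0,-16,1],
  ],
)

```text
clock: 2.4
tcp_pos: [0.4438, -0.0377, 0.0322]
orientation: [0.178, -3.13, -0.001]
contact_force: [-0.1, 0.3, 0.5]
grip_width: 0.0001
gripper_force: 0.0
```

Request:
servo_tool(
  commands=[
    [0,0,0,6,-5,1,1],
    [0,0,0,12,-4,2,1],
    [0,0,0,18,-4,4,1],
    [0,0,0,24,-3,8,1],
    [0,0,0,30,-2,12,1],
  ],
)

```text
clock: 2.82
tcp_pos: [0.4723, -0.0417, 0.0479]
orientation: [0.174, -3.128, -0.001]
contact_force: [-4.1, -2.1, 2.1]
grip_width: 0.0002
gripper_force: 2.4
```

Request:
servo_tool(
  commands=[
    [0,0,0,6,1,3,1],
    [0,0,0,12,1,6,1],
    [0,0,0,18,2,8,1],
    [0,0,0,24,3,10,1],
    [0,0,0,30,3,12,1],
  ],
)

```text
clock: 3.23
tcp_pos: [0.5077, -0.0375, 0.0599]
orientation: [-0.177, 3.135, 0.0]
contact_force: [0.3, 0.2, 0.3]
grip_width: 0.0001
gripper_force: 0.0
```

Run:
```python
from h import *
im,D=r.grab_frame("side"); cv2.imwrite("pics/s2.png",cv2.resize(im[130:340,230:400],None,fx=2.8,fy=2.8,interpolation=2))
```

```text
(no output)
```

View pics/s2.png

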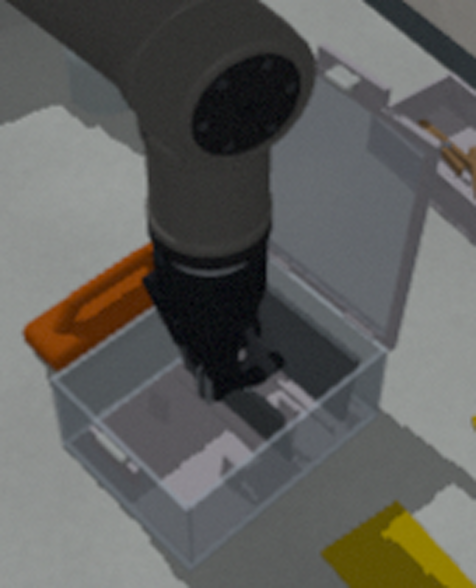

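The force reads zero and the panel is hidden behind the fingers, around (260,415). I'll keep going until it is firmly against its backrest.

Request:
servo_tool(
  commands=[
    [0,0,0,4,0,0,1],
    [0,0,0,8,1,0,1],
    [0,0,0,12,1,0,1],
  ],
)

```text
clock: 3.53
tcp_pos: [0.5184, -0.0369, 0.0591]
orientation: [0.176, -3.136, -0.0]
contact_force: [1.0, -0.6, -1.1]
grip_width: 0.0001
gripper_force: 0.0
```

Request:
servo_tool(
  commands=[
    [0,0,0,3,0,0,1],
    [0,0,0,6,1,0,1],
  ],
)

```text
clock: 3.7
tcp_pos: [0.5244, -0.0362, 0.0591]
orientation: [0.175, -3.136, 0.0]
contact_force: [0.4, -0.7, -0.6]
grip_width: 0.0002
gripper_force: 0.0
```

Request:
servo_tool(
  commands=[
    [0,0,0,4,0,0,1],
    [0,0,0,4,0,0,1],
  ],
)

```text
clock: 3.87
tcp_pos: [0.5289, -0.0359, 0.0593]
orientation: [-0.176, 3.136, -0.0]
contact_force: [0.9, 0.3, 0.2]
grip_width: -0.0002
gripper_force: 0.0
```

Request:
servo_tool(
  commands=[
    [0,0,0,-20,-2,0,1],
    [0,0,0,-50,-6,20,1],
    [0,0,0,-75,-8,50,1],
    [0,0,0,-80,-9,90,1],
    [0,0,0,-80,-9,130,1],
  ],
)

```text
clock: 4.28
tcp_pos: [0.4447, -0.0458, 0.1897]
orientation: [0.174, -3.132, 0.0]
contact_force: [1.1, 0.1, -0.5]
grip_width: -0.0003
gripper_force: 0.0
```

Request:
servo_tool(
  commands=[
    [0,0,0,0,-40,20,1],
    [0,0,0,0,-80,40,1],
    [0,0,0,0,-120,60,1],
    [0,0,0,0,-160,80,1],
    [0,0,0,0,-200,90,1],
  ],
)

```text
clock: 4.7
tcp_pos: [0.4484, -0.2356, 0.2781]
orientation: [-0.177, 3.134, -0.0]
contact_force: [1.2, 0.5, 0.1]
grip_width: 0.0
gripper_force: 0.0
```

Run:
```python
from h import *
im,D=r.grab_frame("side"); im2,D2=r.grab_frame("top")
t=im2[200:330,275:380]; s=im[130:340,230:400]
t=cv2.convertScaleAbs(cv2.resize(t,None,fx=4,fy=4,interpolation=2),alpha=1.6)
s=cv2.convertScaleAbs(cv2.resize(s,(380,470),interpolation=2),alpha=1.6)
c=np.zeros((520,800,3),np.uint8); c[:,:420]=t; c[:470,420:]=s
cv2.imwrite("pics/crop3.png",c)
```

```text
(no output)
```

View pics/crop3.png

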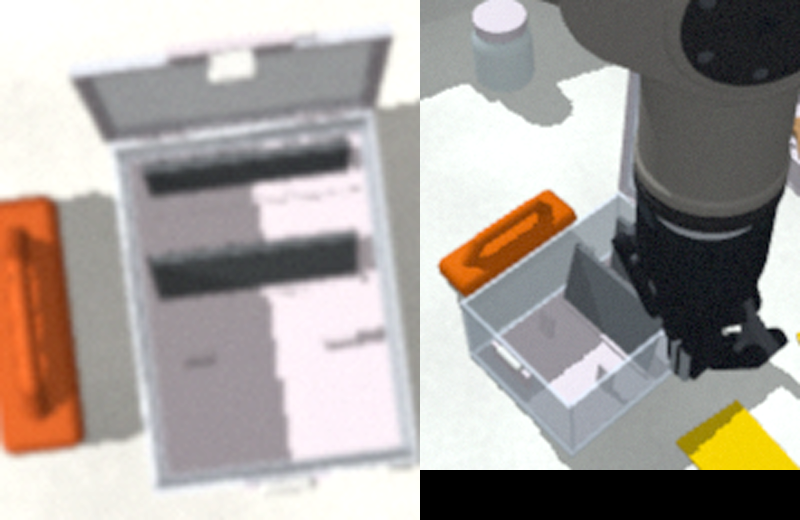

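The divider now stands in the middle slot: its top edge runs from crop (150,255) to (357,235), nearly parallel to the rear one, which is unmoved. I'll check the slot position and lean, and re-measure the lid edge.

Run:
```python
from h import *
f=lambda x,y:[275+x/4,200+y/4]
c=np.array([.5155,-.038]);X=np.array([.9938,.111])
B=lambda P:np.c_[(P[:,:2]-c)@X,(P[:,:2]-c)@[-X[1],X[0]],P[:,2]].round(4).tolist()
print("bottom",B(plane("top",[f(161,298),f(358,276)],.006)))
print("top",B(plane("top",[f(150,257),f(357,235)],.077)))
print("rear bottom",B(plane("top",[f(150,195),f(350,168)],.006)),"top",B(plane("top",[f(145,170),f(350,145)],.078)))
print("lid", B(plane("top",[f(72,74),f(390,36)],.29)))
print(r.get_obs()["tcp_pos"])
```

```text
bottom [[0.0087, 0.0615, 0.006], [0.0074, -0.0573, 0.006]]
top [[0.0314, 0.0616, 0.077], [0.0295, -0.0564, 0.077]]
rear bottom [[0.0709, 0.0607, 0.006], [0.0723, -0.0606, 0.006]] top [[0.0808, 0.0585, 0.078], [0.0807, -0.0588, 0.078]]
lid [[0.1143, 0.0776, 0.29], [0.1137, -0.0734, 0.29]]
[ 0.44787735 -0.24130656  0.27870003]
```

Request:
servo_tool(
  commands=[
    [0,0,0,40,0,0,1],
    [0,0,0,80,0,0,1],
    [0,0,0,120,0,0,1],
    [0,0,0,160,0,0,1],
    [0,0,0,200,0,0,1],
  ],
)

```text
clock: 5.22
tcp_pos: [0.6499, -0.233, 0.2752]
orientation: [0.176, -3.136, -0.001]
contact_force: [0.4, -0.2, -0.5]
grip_width: 0.0001
gripper_force: 0.0
```

Request:
servo_tool(
  commands=[
    [0,0,0,22,0,-5,1],
    [0,0,0,22,0,-10,1],
  ],
)

```text
clock: 5.38
tcp_pos: [0.6747, -0.2311, 0.2639]
orientation: [-0.183, 3.136, 0.001]
contact_force: [-1.5, 1.0, -1.4]
grip_width: -0.0001
gripper_force: 0.0
```

The lower edge reads at x≈+8 mm with a lean of about 0.3 rad, so it sits at or just at the front lip. I'll go back and nudge the foot gently into the backrest before closing the lid.

Request:
servo_tool(
  commands=[
    [0,0,0,-40,0,8,1],
    [0,0,0,-80,0,10,1],
    [0,0,0,-110,25,10,1],
    [0,0,0,-135,55,10,1],
    [0,0,0,-155,90,10,1],
  ],
)

```text
clock: 5.8
tcp_pos: [0.5117, -0.1449, 0.2754]
orientation: [0.168, -3.136, -0.0]
contact_force: [0.4, 0.8, 0.7]
grip_width: -0.0002
gripper_force: 0.0
```

Request:
servo_tool(
  commands=[
    [0,0,0,-10,35,0,1],
    [0,0,0,-20,70,0,1],
    [0,0,0,-22,100,0,1],
    [0,0,0,-22,100,0,1],
    [0,0,0,-22,100,0,1],
  ],
)

```text
clock: 6.22
tcp_pos: [0.4923, -0.042, 0.2757]
orientation: [0.182, -3.136, -0.001]
contact_force: [-0.4, -0.3, 0.8]
grip_width: -0.0003
gripper_force: 0.0
```

Request:
servo_tool(
  commands=[
    [0,0,0,0,0,-40,1],
    [0,0,0,0,0,-80,1],
    [0,0,0,0,0,-120,1],
    [0,0,0,0,0,-160,1],
    [0,0,0,0,0,-200,1],
  ],
)

```text
clock: 6.63
tcp_pos: [0.4929, -0.0457, 0.0744]
orientation: [-0.172, 3.136, -0.002]
contact_force: [1.6, 0.8, -0.2]
grip_width: -0.0001
gripper_force: 0.0
```

Request:
servo_tool(
  commands=[
    [0,0,0,0,0,-25,1],
    [0,0,0,0,0,-45,1],
    [0,0,0,0,0,-49,1],
    [0,0,0,0,0,-49,1],
  ],
)

```text
clock: 6.97
tcp_pos: [0.492, -0.0454, 0.0259]
orientation: [0.173, -3.134, 0.001]
contact_force: [0.4, 0.1, -0.3]
grip_width: -0.0001
gripper_force: 0.0
```

Request:
servo_tool(
  commands=[
    [0,0,0,5,1,0,1],
    [0,0,0,10,1,0,1],
    [0,0,0,15,2,0,1],
    [0,0,0,19,2,0,1],
    [0,0,0,19,2,0,1],
  ],
)

```text
clock: 7.38
tcp_pos: [0.5143, -0.0417, 0.028]
orientation: [-0.177, 3.134, 0.0]
contact_force: [-0.1, -0.1, 0.7]
grip_width: 0.0004
gripper_force: 0.0
```

Request:
servo_tool(
  commands=[
    [0,0,0,2,0,0,1],
    [0,0,0,4,0,0,1],
    [0,0,0,4,0,0,1],
  ],
)

```text
clock: 7.63
tcp_pos: [0.5166, -0.042, 0.0271]
orientation: [-0.176, 3.136, -0.0]
contact_force: [-1.2, 0.2, -0.6]
grip_width: -0.0004
gripper_force: 0.0
```

Request:
servo_tool(
  commands=[
    [0,0,0,2,0,0,1],
    [0,0,0,4,0,0,1],
    [0,0,0,4,0,0,1],
  ],
)

```text
clock: 7.88
tcp_pos: [0.5206, -0.042, 0.027]
orientation: [-0.176, 3.136, -0.0]
contact_force: [0.6, -0.1, 1.2]
grip_width: 0.0002
gripper_force: 0.0
```

Request:
servo_tool(
  commands=[
    [0,0,0,1.5,0,0,1],
    [0,0,0,3,0,0,1],
    [0,0,0,3,0,0,1],
  ],
)

```text
clock: 8.13
tcp_pos: [0.5211, -0.042, 0.0266]
orientation: [0.175, -3.132, -0.001]
contact_force: [-6.0, 1.3, 6.3]
grip_width: 0.0002
gripper_force: 3.6
```

Contact at face x≈+16 mm with 6 N, so the foot has met its backrest. Backing off to look.

Request:
servo_tool(
  commands=[
    [0,0,0,-8,-1,0,1],
    [0,0,0,-28,-3,0,1],
    [0,0,0,-32,-3,40,1],
    [0,0,0,-32,-3,80,1],
    [0,0,0,-32,-3,120,1],
  ],
)

```text
clock: 8.55
tcp_pos: [0.4899, -0.0453, 0.1478]
orientation: [0.175, -3.135, 0.001]
contact_force: [1.5, 0.5, -0.3]
grip_width: 0.0004
gripper_force: 0.0
```

Request:
servo_tool(
  commands=[
    [0,0,0,0,0,40,1],
    [0,0,0,0,0,80,1],
    [0,0,0,0,-30,110,1],
    [0,0,0,0,-70,120,1],
    [0,0,0,0,-110,125,1],
  ],
)

```text
clock: 8.97
tcp_pos: [0.4927, -0.1557, 0.2751]
orientation: [-0.181, 3.13, -0.0]
contact_force: [0.6, -0.2, 0.1]
grip_width: -0.0
gripper_force: 0.0
```

Request:
servo_tool(
  commands=[
    [0,0,0,0,-40,0,1],
    [0,0,0,0,-80,0,1],
  ],
)

```text
clock: 9.13
tcp_pos: [0.4912, -0.2368, 0.2728]
orientation: [-0.177, 3.134, -0.0]
contact_force: [1.0, -0.6, 0.5]
grip_width: -0.0
gripper_force: 0.0
```

Run:
```python
from h import *
im,D=r.grab_frame("side"); im2,D2=r.grab_frame("top")
t=im2[200:330,275:380]; s=im[130:340,230:400]
t=cv2.convertScaleAbs(cv2.resize(t,None,fx=4,fy=4,interpolation=2),alpha=1.6)
s=cv2.convertScaleAbs(cv2.resize(s,(380,470),interpolation=2),alpha=1.6)
c=np.zeros((520,800,3),np.uint8); c[:,:420]=t; c[:470,420:]=s
cv2.imwrite("pics/crop4.png",c)
```

```text
(no output)
```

View pics/crop4.png

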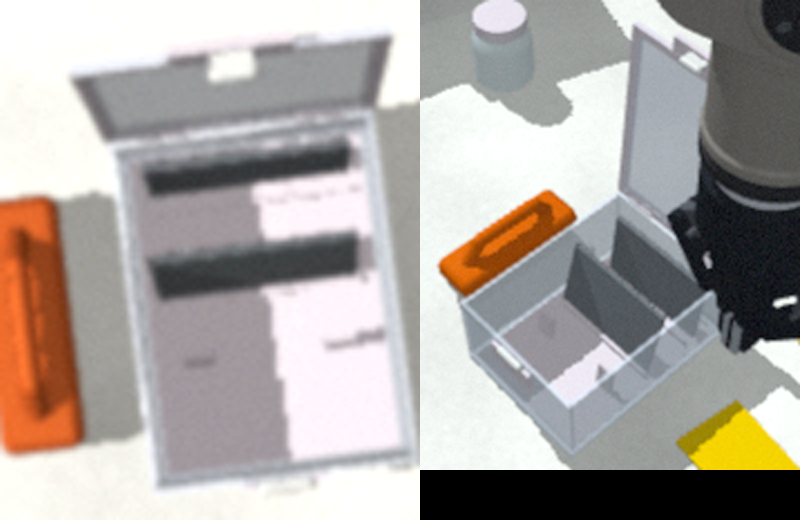

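It is unchanged: standing firmly in the slot at about 0.28 rad, which matches the geometry of a foot at the lip (14/50) and falls within the stated 0.1–0.3. Now the lid: go behind it.

Request:
servo_tool(
  commands=[
    [0,0,0,40,0,0,1],
    [0,0,0,80,0,0,1],
    [0,0,0,120,0,0,1],
    [0,0,0,160,0,0,1],
    [0,0,0,182,0,-5,1],
  ],
)

```text
clock: 9.65
tcp_pos: [0.6776, -0.2329, 0.2667]
orientation: [-0.181, 3.134, 0.0]
contact_force: [0.0, 0.2, 0.2]
grip_width: 0.0002
gripper_force: 0.0
```

Request:
servo_tool(
  commands=[
    [0,0,0,0,40,0,1],
    [0,0,0,0,80,0,1],
    [0,0,0,0,120,0,1],
    [0,0,0,0,160,0,1],
    [0,0,0,-3,200,0,1],
  ],
)

```text
clock: 10.07
tcp_pos: [0.6701, -0.0325, 0.2665]
orientation: [-0.176, 3.136, 0.0]
contact_force: [0.3, 0.4, -0.0]
grip_width: 0.0001
gripper_force: 0.0
```

Request:
servo_tool(
  commands=[
    [0,0,0,-5,15,0,1],
    [0,0,0,-5,15,0,1],
    [0,0,0,-5,15,0,1],
  ],
)

```text
clock: 10.32
tcp_pos: [0.6649, -0.0182, 0.2667]
orientation: [0.18, -3.136, -0.001]
contact_force: [-0.5, -1.2, -0.2]
grip_width: -0.0001
gripper_force: 0.0
```

Request:
servo_tool(
  commands=[
    [0,0,0,-18,-2,0,1],
    [0,0,0,-35,-4,0,1],
    [0,0,0,-50,-6,0,1],
    [0,0,0,-65,-8,-1,1],
    [0,0,0,-80,-9,-2,1],
  ],
)

```text
clock: 10.73
tcp_pos: [0.5848, -0.0316, 0.2651]
orientation: [-0.17, 3.136, -0.001]
contact_force: [1.1, 0.3, 0.4]
grip_width: -0.0003
gripper_force: 0.5
```

Request:
servo_tool(
  commands=[
    [0,0,0,-16,-2,-3,1],
    [0,0,0,-31,-4,-7,1],
    [0,0,0,-46,-5,-12,1],
    [0,0,0,-61,-7,-20,1],
    [0,0,0,-75,-8,-28,1],
  ],
)

```text
clock: 11.15
tcp_pos: [0.5098, -0.0394, 0.237]
orientation: [-0.17, 3.135, -0.001]
contact_force: [1.3, -0.0, 0.1]
grip_width: 0.0
gripper_force: 0.3
```

Request:
servo_tool(
  commands=[
    [0,0,0,-14,-2,-9,1],
    [0,0,0,-26,-3,-20,1],
    [0,0,0,-38,-4,-34,1],
    [0,0,0,-48,-5,-48,1],
    [0,0,0,-57,-6,-63,1],
  ],
)

```text
clock: 11.57
tcp_pos: [0.4529, -0.045, 0.1738]
orientation: [-0.17, 3.135, -0.001]
contact_force: [1.2, -0.2, -0.9]
grip_width: 0.0001
gripper_force: 0.3
```

Request:
servo_tool(
  commands=[
    [0,0,0,-9,-1,-18,1],
    [0,0,0,-17,-2,-36,1],
    [0,0,0,-23,-3,-50,1],
    [0,0,0,-26,-3,-60,1],
    [0,0,0,-27,-3,-64,1],
  ],
)

```text
clock: 11.98
tcp_pos: [0.4249, -0.0478, 0.1089]
orientation: [0.17, -3.135, 0.001]
contact_force: [-0.0, 0.3, 1.1]
grip_width: -0.0
gripper_force: 0.2
```

Request:
servo_tool(
  commands=[
    [0,0,0,-2,0,-3,1],
    [0,0,0,-3,0,-6,1],
    [0,0,0,-3,0,-9,1],
    [0,0,0,-3,0,-11,1],
    [0,0,0,-3,0,-13,1],
  ],
)

```text
clock: 12.4
tcp_pos: [0.4236, -0.0459, 0.097]
orientation: [-0.176, 3.136, 0.0]
contact_force: [0.0, -0.4, 0.6]
grip_width: -0.0001
gripper_force: 0.0
```

Request:
servo_tool(
  commands=[
    [0,0,0,0,0,-1,1],
    [0,0,0,0,0,-2,1],
    [0,0,0,0,0,-3,1],
  ],
)

```text
clock: 12.65
tcp_pos: [0.4235, -0.0459, 0.095]
orientation: [0.176, -3.137, -0.002]
contact_force: [-8.7, 0.7, 31.3]
grip_width: -0.0002
gripper_force: 15.9
```

Run:
```python
from h import *
o=r.get_obs(); print(o["tcp_pos"],o["contact_force"])
```

```text
[ 0.423492   -0.0458657   0.09499602] [-8.74103305  0.6969251  31.32834992]
```

31 N at z≈0.095 (level face is 0.096), so the lid is hard against the rim. Releasing and checking that it holds.

Request:
servo_tool(
  commands=[
    [0,0,0,0,0,10,1],
    [0,0,0,0,0,50,1],
    [0,0,0,0,0,90,1],
    [0,0,0,0,0,130,1],
    [0,0,0,0,0,170,1],
  ],
)

```text
clock: 13.07
tcp_pos: [0.4227, -0.0462, 0.2659]
orientation: [0.175, -3.137, 0.0]
contact_force: [1.6, -0.1, -0.8]
grip_width: -0.0001
gripper_force: 0.0
```

Request:
servo_tool(
  commands=[
    [0,0,0,8,40,0,1],
    [0,0,0,15,80,0,1],
    [0,0,0,20,120,0,1],
    [0,0,0,25,160,0,1],
    [0,0,0,25,200,0,1],
  ],
)

```text
clock: 13.48
tcp_pos: [0.4486, 0.1561, 0.2643]
orientation: [-0.175, 3.136, 0.001]
contact_force: [0.9, -0.7, 0.6]
grip_width: 0.0002
gripper_force: 0.0
```

Request:
servo_tool(
  commands=[
    [0,0,0,0,40,0,1],
    [0,0,0,0,80,0,1],
    [0,0,0,0,120,0,1],
    [0,0,0,0,120,0,1],
    [0,0,0,0,120,0,1],
  ],
)

```text
clock: 13.9
tcp_pos: [0.4474, 0.2766, 0.2635]
orientation: [0.184, -3.136, 0.0]
contact_force: [0.6, -0.6, -0.1]
grip_width: -0.0001
gripper_force: 0.0
```

Run:
```python
from h import *
im,D=r.grab_frame("side"); im2,D2=r.grab_frame("top")
np.save("pics/side5.npy",D); cv2.imwrite("pics/side5.png",im)
t=im2[200:330,275:380]; s=im[200:340,225:395]
t=cv2.convertScaleAbs(cv2.resize(t,None,fx=4,fy=4,interpolation=2),alpha=1.6)
s=cv2.convertScaleAbs(cv2.resize(s,(380,313),interpolation=2),alpha=1.6)
c=np.zeros((520,800,3),np.uint8); c[:,:420]=t; c[:313,420:]=s
cv2.imwrite("pics/crop5.png",c)
# lid depth vs height along box axes
ctr=np.array([.5155,-.038]);X=np.array([.9938,.111])
o=cv2.imread("pics/top0.png")
print("changed px outside box:", [(int(x),int(y)) for y,x in np.argwhere(cv2.erode((cv2.absdiff(o,im2).max(2)>60).astype(np.uint8),np.ones((3,3))))[::60]])
uv=np.stack(np.meshgrid(np.arange(240,380),np.arange(200,340)),-1).reshape(-1,2)
p=depthpts("side",uv,D); b=np.c_[(p[:,:2]-ctr)@X,(p[:,:2]-ctr)@[-X[1],X[0]]]
for lo,hi in((-.114,-.101),(-.098,-.088),(-.05,.05),(.085,.098)):
    k=(b[:,0]>lo)&(b[:,0]<hi)&(abs(b[:,1])<(.028 if lo<-.1 else .072))&(p[:,2]>.06); print(lo,k.sum(),np.median(p[k,2]) if k.any() else None)
```

```text
changed px outside box: [(366, 211), (345, 214), (318, 216), (356, 217), (443, 218), (299, 220), (300, 221), (409, 221), (350, 222), (331, 223), (310, 224), (299, 225), (366, 225), (308, 227), (321, 228), (303, 230), (353, 238), (337, 241), (319, 243), (320, 245), (356, 268), (331, 270), (341, 271), (349, 272), (356, 273), (361, 274), (364, 275), (451, 276), (453, 277), (317, 279), (324, 280), (332, 281), (336, 282), (337, 283), (335, 284), (333, 285), (325, 286), (126, 287), (453, 287), (356, 288), (344, 289), (341, 290), (127, 292), (330, 293), (155, 295), (142, 297), (129, 299), (125, 301), (173, 302), (173, 304), (130, 306), (137, 307), (145, 308), (168, 309), (177, 310), (187, 311), (135, 313), (149, 314), (178, 315), (144, 317), (172, 319), (176, 322), (170, 330), (260, 359), (284, 360), (261, 362), (272, 363), (278, 364), (276, 365), (270, 366), (254, 367), (217, 368), (280, 368), (234, 369), (294, 369), (245, 370), (305, 370), (230, 371), (293, 371), (220, 372), (283, 372), (200, 373), (260, 373), (320, 373), (235, 374), (298, 374), (201, 375), (264, 375), (327, 375), (209, 3
[... 1310 characters left out ...]
), (436, 412), (401, 413), (504, 413), (426, 414), (523, 414), (491, 415), (425, 416), (527, 416), (504, 417), (496, 418), (501, 419), (504, 420), (179, 422), (168, 424), (184, 425), (493, 426), (187, 428), (460, 430), (190, 432), (183, 434), (174, 436), (172, 438), (172, 440), (172, 442), (171, 444), (168, 446), (196, 447), (191, 449), (183, 451), (172, 453), (196, 454), (182, 456), (166, 458), (187, 459), (169, 461), (189, 462), (168, 464), (187, 465), (205, 466), (181, 468), (198, 469), (170, 471), (186, 472), (201, 473), (170, 475), (184, 476), (197, 477), (210, 478)]
-0.114 187 0.09490550088208172
-0.098 311 0.09521443887775816
-0.05 2771 0.0951786107802216
0.085 325 0.09523424483463938
```

View pics/crop5.png

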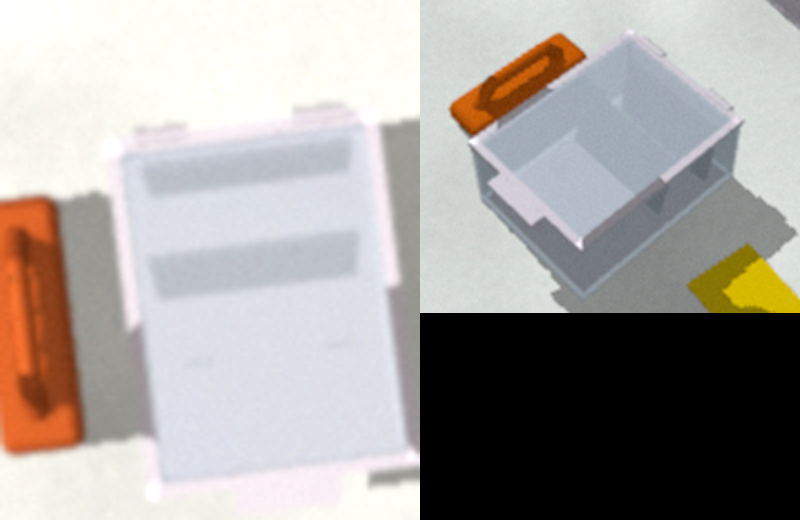

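The lid is level: 0.095 m from the hinge to the tab with the arm clear. Both dividers stand under it at crop (250,265) and (250,170), and the brush is unmoved.

```bash
python3 -c "
from bench import r
print(r.hand_in())"
```

```text
the job is handed in; nothing more can be done
None
```

I stood the fallen divider up in its slot, leaning back about 0.28 rad on its posts, then closed and pressed the lid; it stayed level and shut with the arm clear, the rear divider is still standing, I saw no sign of anything nearby being disturbed, and I handed in at about 14 s.

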